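Pull test on the spring tester

TASK

Pull-test the valve spring in the bench tester: hook the dark steel bow and draw the slide out so that its pusher plate shoves the brass drag pointer along until the pointer's bar is level with the nose of the index clamp, then ease the bow back until the slide is fully home and leave it, with the pointer still standing at the index. Move the pointer only by means of the slide, do not shift the index clamp, do not let the slide snap back, and leave the other parts lying where they are.

Things in the scene. Friction and masses are not known exactly. Their poses are not given: they have to be found in the camera images.
- tester: Grey spring tester fixed to the cart, a block 300 (x) x 130 x 60 mm high. Origin: centre of its underside. The slide is drawn out of its -x end (face at x = -150 mm). On its top, two rails 8 mm high at y = +-34.5 mm guide the drag pointer along x; beside the -y rail is a strip with tick marks every 10 mm, where the index clamp sits.
- slide (a joint): Draw of the sprung slide in m: 0 = fully home, up to 0.19, along the tester's -x. The spring pulls it home with 4 N at 0, 13 N at 0.14. On the tester's top it carries an upright dark steel pusher plate (8 x 50 x 30 mm); the plate's front (-x) face is at tester x = 96 mm when home, moves with the slide, and only pushes the pointer, never pulls it.
- bow (a point): Centre of the outer bar of the bow on the slide's end: a flat level rectangular loop of 12 mm round dark steel bar, 42 mm above the table, to hook or grip from above. The outer bar runs along the tester's y; the inner bar lies 72 mm towards the tester (+x); free opening 60 (x) x 84 mm. Axes as the tester's; at home it is at tester x = -240 mm.
- rider: Loose brass drag pointer on the tester's top between the rails: foot 30 (x) x 60 x 14 mm, above its middle a cross bar 6 (x) x 74 mm, top at 26 mm. Origin: centre of its underside; axes as the tester's. It stays where it is pushed (slides on a few mm if pushed fast). When the pusher plate touches it, its origin is 15 mm in front of the plate's face.
- nose (a point): Tip of the pointed nose of the index clamp, a dark steel block 24 x 20 x 18 mm with a thumb screw on top, on the tick-marked strip; the nose points across (tester's +y) at the pointer's path, tip 78 mm above the table. Axes as the tester's. The pointer is level with it when both have the same x along the tester.
- index (a joint): Place of the index clamp along the tester: its nose is at tester x = -60 mm + this value (in m).
- valve: Bystander: upright brass sprinkler valve, 54 mm across, 109 mm tall, side outlet. Origin: centre of its foot.
- tee: Bystander: white PVC tee lying flat, 110 mm run, 48 mm thick. Origin: under the middle of the run.
- dial: Bystander: chrome pressure gauge on its back, 76 mm across, 27 mm high, with a stem. Origin: centre of its underside.
- wrench: Bystander: aluminium wrench lying beside the tester, 180 mm long. Origin: underside.
- spacer1: Bystander: grey rubber O-ring spacer, 70 mm across, 12 mm high. Origin: centre of its underside.
- spacer2: Bystander: the other grey rubber O-ring spacer, the same size.
There are look-alikes about, which are no part of the job. Of the things that look like the rider, the smallest one is meant.

How it is judged:
By the outcome, as a careful person would: the job done as asked, in the order asked, and still so for the second after the job is handed in, with the robot touching nothing.
It also fails if it takes over 45 s, if anything falls off the work surface, if the arm or the gripper's body presses on something with over 40 N, if the wrist force passes 120 N, or if a joint passes its speed limit or range.

ROBOT

A 6-joint arm with a two-finger parallel gripper is mounted at the origin on the work surface. World frame = base frame: x ahead of the robot, y to its left, z up, the work surface at z = 0. Lengths are in m, angles in rad, forces in N, time in s.
With the tool pointing down it reaches from about 0.3 to 0.95 m from the base axis. Payload 3.1 kg.
Tool frame: the origin (TCP) lies at the centre of the arm's flange, where the gripper is bolted on; the fingertips stand 173 mm ahead of it and the grasp point (between the pads) lies 155 mm ahead of it; z points along the fingers, y is the line along which they close (so a half turn about z gives the same grasp; the last joint's range is limited). The gripper opens to 85 mm and grips with 20 to 120 N. Pads are 22 mm wide; open, the fingers measure 114 mm over their backs; the gripper's body (76 mm by 85 mm) begins 54 mm behind the grasp point. The pads swing forward as they close: fully open they stand 13 mm farther back than shut.
Start: joints at [-1.244, 0.308, 1.634, -0, 1.2, -0.07], TCP at [0.242, -0.576, 0.405] pointing down, gripper open.
Joint ranges: [-3.06, 3.06], [-0.79, 1.96], [0.05, 2.63], [-1.19, 4.34], [0.05, 2.64], [-2.94, 2.94]. Speed limits (rad/s): [2.79, 2.79, 3.14, 3.14, 3.14, 3.14].

INTERFACE

Orientations are given as a 3x3 rotation matrix whose columns are the frame's x, y, z axes.
In Python, from workcell import arm gives the robot as it stands.
- The arm moves only by the tool jog_arm, never from a script. Its argument "deltas" is one flat list of numbers, 7 for each row, row after row: the shift along the tool's x, y, z normalised to -1 to 1, where 1 is 50 mm, then the turn, a rotation vector about the tool's x, y, z normalised to -1 to 1, where 1 is 8 degrees, then the opening, from -1 (shut) to 1 (fully open). In form: [tx, ty, tz, wx, wy, wz, gripper, tx, ty, tz, wx, wy, wz, gripper, ...]. A call has exactly 8 rows; each row shifts and turns the commanded pose from where the row before left it, along the tool's axes as they then stand; what a row does not reach is not made up. A row lasts 1/8 s, in which the tool goes at most 62.5 mm and 10.7 degrees, less where a joint would pass 70% of its speed; a pose out of reach is approached as far as the arm can. A call with a number of a shift or a turn outside -1 to 1 is refused whole. A call with a gripper value outside its range is refused whole. The fingers move at their own pace and stop on an object; "grip_force" is the grip in N (left out, the last holds). Time passes only in rows, so rows that do not move let the fingers close, or fill a call up. It gives the time, the measured TCP pose, the force, the opening and the grip force at its end, in the units of the state.
- arm.observe(): the state, without advancing time (a new reading comes with each control period).
- arm.camera(name): name is "scene" or "side" or "wrist"; returns a dict with "img" (384x512x3 uint8, blue, green, red), "mtx" (3x3 intrinsics, pixels), "extrinsics" (4x4, takes a point from camera to world coordinates). Camera axes: x right, y down, z forward; pixel columns grow to the right and rows downward; lengths in m; the calibration is good to about 2 mm. The wrist camera is an equidistant fisheye: a pixel r from the principal point sees the ray r / f radians off the axis. A picture is of the moment at which its call begins. There is no depth.
- arm.hand_in(): hands the job in; it is judged then, once.
The state is a dict: "clock": time; "q": joint angles; "qd": joint speeds; "joint_torque": joint torques, N m; "position": TCP position; "orientation": TCP orientation; "ft_force": force on the tool from outside, world axes, zero at the start; "torque": the same for the moment, N m; "width": opening from 0.0 (shut) to 1.0 (fully open); "finger_force": force on a finger pad.
Only numpy, scipy, OpenCV 4.12 (cv2) and the standard library are available. Lean on these libraries where they do the work, as an engineer would, in place of code of your own. Each camera call takes 0.05 s, during which the arm holds its last target. There are 200 camera calls.

## Working session

There is one attempt and no reset: what is moved stays moved. The work goes in short steps, Python scripts to look and compute and a tool call to move; the robot and the scene stay as the last step left them, time stands still between calls to the robot, and variables do not carry over. Pictures are saved under pics/ and viewed, at most 10 in all, crops included, and the job is handed in when it is done.

Besides the shell and the picture viewer there is one more tool, called by a JSON object that holds its "name" and its "arguments". jog_arm: Moves the arm, as the interface text tells. Scaled input: -1 to 1 covers 50 mm each way for a shift and 8 degrees each way for a turn. Its arguments: {"type":"object","properties":{"deltas":{"type":"array","items":{"type":"number","minimum":-1,"maximum":1}},"grip_force":{"type":"number"}},"required":["deltas"]}

```bash
mkdir -p pics; ls; python3 - <<'E'
from workcell import arm
import cv2,numpy as np,pickle
d={}
for n in("scene","side","wrist"):
    c=arm.camera(n);d[n]=c
    print(n,c["mtx"].round(1).tolist(),c["extrinsics"].round(3).tolist())
pickle.dump(d,open("d.pkl","wb"))
cv2.imwrite("pics/a.png",cv2.resize(d["scene"]["img"],(800,600),interpolation=cv2.INTER_CUBIC))
cv2.imwrite("pics/b.png",cv2.resize(d["side"]["img"],(800,600),interpolation=cv2.INTER_CUBIC))
s=arm.observe();print(s["clock"],s["orientation"],s["position"])
E
```

```text
pics
scene [[424.6, 0.0, 252.5], [0.0, 424.6, 188.3], [0.0, 0.0, 1.0]] [[-0.323, 0.761, -0.562, 1.346], [0.946, 0.253, -0.202, 0.305], [-0.012, -0.597, -0.802, 1.115], [0.0, 0.0, 0.0, 1.0]]
side [[468.2, 0.0, 257.1], [0.0, 468.2, 182.2], [0.0, 0.0, 1.0]] [[-0.925, -0.285, 0.25, 0.219], [-0.379, 0.718, -0.583, 0.945], [-0.014, -0.635, -0.773, 1.294], [0.0, 0.0, 0.0, 1.0]]
wrist [[297.3, 0.0, 256.2], [0.0, 297.3, 191.7], [0.0, 0.0, 1.0]] [[0.387, -0.889, -0.247, 0.302], [-0.922, -0.374, -0.1, -0.549], [-0.003, 0.266, -0.964, 0.373], [0.0, 0.0, 0.0, 1.0]]
0.15 [[ 9.22316230e-01  3.86435528e-01 -5.95671954e-04]
 [ 3.86435962e-01 -9.22314522e-01  1.78014153e-03]
 [ 1.38513037e-04 -1.87204249e-03 -9.99998238e-01]] [ 0.24140044 -0.57614057  0.40368047]
```

View pics/a.png

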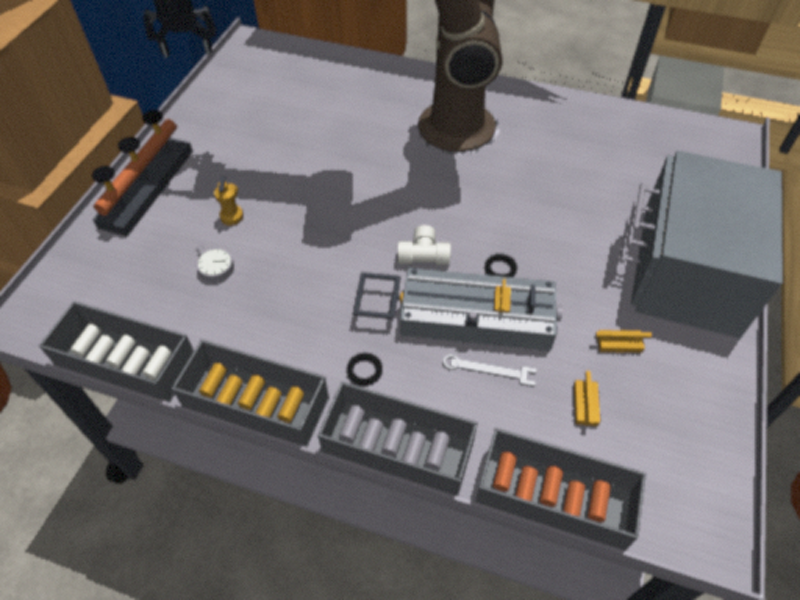

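View pics/b.png

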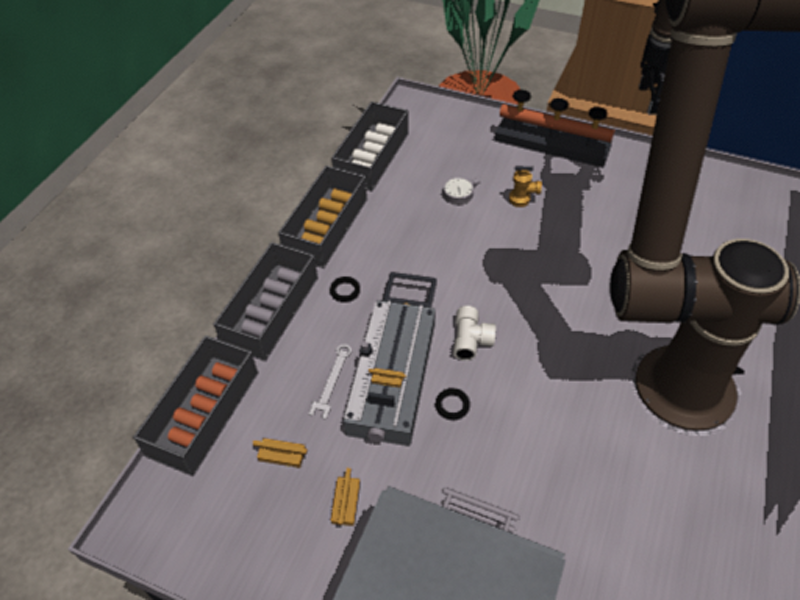

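Scene view (800x600 px): the tester is at (400-560, 270-345) and its bow at (375, 302). There are three rider-like pieces: A at (503,295) on the tester between the rails, B at (622,340) on the table and C at (587,400) on the table. A fits, since it sits between the rails and looks smallest. I'll confirm that in an enlarged crop.

```bash
python3 - <<'E'
import cv2,numpy as np,pickle
d=pickle.load(open("d.pkl","rb"))
a=d["scene"]["img"][160:285,222:422]; b=d["side"]["img"][165:345,155:300]
a=cv2.resize(a,(800,500),interpolation=cv2.INTER_CUBIC)
b=cv2.resize(b,None,fx=3.3,fy=3.3,interpolation=cv2.INTER_CUBIC)
cv2.imwrite("pics/c.png",a);cv2.imwrite("pics/e.png",b);print(b.shape)
E
```

```text
(594, 478, 3)
```

View pics/c.png

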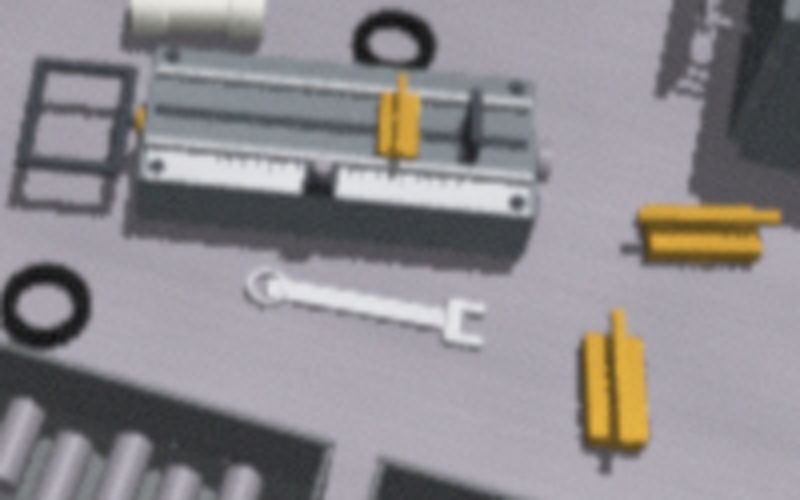

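View pics/e.png

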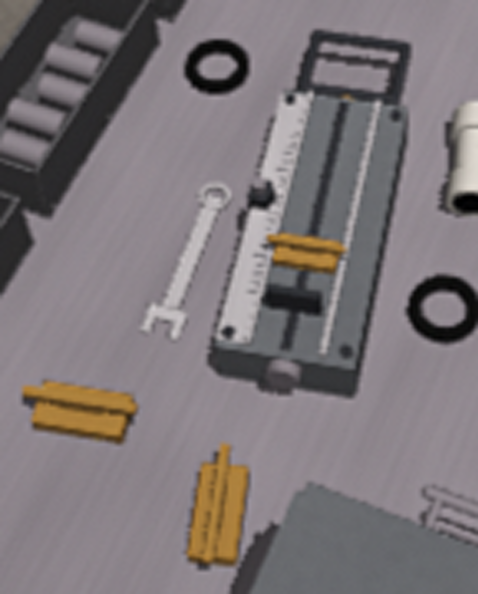

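Crop check: A, at crop (398,125) on the tester, is clearly smaller than B (705,232) and C (615,385), and it stands between the rails in front of the pusher plate (472,125), so A is the rider. The other points are the clamp at crop (318,180) and the bow's outer bar from (40,62) to (25,162). The side crop shows the same: rider (305,250), clamp (262,193), bow outer bar (317,36)-(408,42). Next I'll triangulate these.

```bash
cat > h.py <<'E'
import numpy as np,pickle
def ray(c,p,fish=False):
    K=c["mtx"];E=c["extrinsics"];v=np.array([(p[0]-K[0,2])/K[0,0],(p[1]-K[1,2])/K[1,1],1.])
    if fish:
        r=np.hypot(v[0],v[1]);v=np.array([v[0]/r*np.sin(r),v[1]/r*np.sin(r),np.cos(r)])
    v=E[:3,:3]@v;return E[:3,3],v/np.linalg.norm(v)
def tri(*rs):
    A=0;b=0
    for o,d in rs:
        P=np.eye(3)-np.outer(d,d);A=A+P;b=b+P@o
    x=np.linalg.solve(A,b)
    return x,max(np.linalg.norm((np.eye(3)-np.outer(d,d))@(x-o)) for o,d in rs)
def onz(r,z): o,d=r;return o+d*(z-o[2])/d[2]
E
python3 - <<'E'
from h import *
import cv2
d=pickle.load(open("d.pkl","rb"))
S=lambda p:ray(d["scene"],(222+(p[0]+.5)/4-.5,160+(p[1]+.5)/4-.5))
D=lambda p:ray(d["side"],(155+(p[0]+.5)/3.3-.5,165+(p[1]+.5)/3.3-.5))
# -x+y, +x+y, +x-y, -x-y screws
sc=[(172,55),(518,88),(517,202),(155,165)];sd=[(395,115),(346,351),(229,331),(290,99)]
T=[]
for a,b in zip(sc,sd):
    x,e=tri(S(a),D(b));T.append(x);print(x.round(4),round(e,4))
T=np.array(T)
ex=(T[1]+T[2]-T[0]-T[3]);ex[2]=0;ex/=np.linalg.norm(ex);c=T.mean(0);ey=np.array([-ex[1],ex[0],0])
print("c",c.round(4),"yaw",np.degrees(np.arctan2(ex[1],ex[0])), "screws", [((t-c)@ex).round(4) for t in T],[((t-c)@ey).round(4) for t in T])
loc=lambda p:np.array([(p-c)@ex,(p-c)@ey,p[2]]).round(4)
for n,a,b in[("bow out+y",(42,64),(405,44)),("bow out-y",(27,162),(317,36)),("clampknob",(320,170),(262,186))]:
    x,e=tri(S(a),D(b));print(n,x.round(4),loc(x),round(e,4))
# rider brass mask
for n,f,R in(("scene",S,(222,160)),("side",D,(155,165))):
    im=d[n]["img"];hsv=cv2.cvtColor(im,cv2.COLOR_BGR2HSV);m=cv2.inRange(hsv,(12,130,60),(32,255,255))
    k,l,st,ce=cv2.connectedComponentsWithStats(m)
    for i in range(1,k):
        if st[i,4]>60: 
            p=onz(ray(d[n],ce[i]),.075);
            L=loc(p)
            if abs(L[0])<.35 and abs(L[1])<.3: print(n,ce[i].round(1),st[i],L)
bw=c-ex*.24;print("bow expect",bw)
from workcell import arm
s=arm.observe();R=s["orientation"];print(np.degrees(np.arctan2(R[1,1],R[0,1])))
E
```

```text
[0.5375 0.0573 0.0587] 0.0014
[0.4835 0.3231 0.0593] 0.0002
[0.5894 0.3432 0.0587] 0.0005
[0.6435 0.0779 0.0591] 0.0014
c [0.5635 0.2004 0.059 ] yaw 101.49429055366743 screws [np.float64(-0.1351), np.float64(0.1362), np.float64(0.1348), np.float64(-0.136)] [np.float64(0.054), np.float64(0.0539), np.float64(-0.0539), np.float64(-0.054)]
bow out+y [ 0.5659 -0.0445  0.0426] [-0.2404  0.0465  0.0426] 0.0
bow out-y [ 0.6577 -0.0228  0.0393] [-0.2375 -0.0479  0.0393] 0.0002
clampknob [0.6205 0.1985 0.0774] [-0.0132 -0.0555  0.0774] 0.0003
scene [321.2 190.5] [316 180  11  19 146] [ 0.043  -0.0035  0.075 ]
scene [397.5 217.7] [382 211  35  14 385] [ 0.2648 -0.0752  0.075 ]
scene [375.1 256.9] [368 238  16  34 422] [ 0.1955 -0.2109  0.075 ]
scene [186.  258.1] [178 247  16  23 203] [-0.3148 -0.2773  0.075 ]
side [247.1 241. ] [236 236  23  11 188] [ 0.0507 -0.0008  0.075 ]
side [179.1 288.9] [162 281  34  18 415] [ 0.2421 -0.1593  0.075 ]
side [220.6 319.7] [212 300  18  36 450] [ 0.3095 -0.0213  0.075 ]
bow expect [ 0.61130885 -0.03479972  0.05895719]
-67.26706937791786
```

{"name": "jog_arm", "arguments": {"deltas": [0,0,0,0,0,1,0.2,0,0,0,0,0,0.4,0.2,0.8,-0.78,0,0,0,0,0.2,0.8,-0.78,0,0,0,0,0.2,0.8,-0.78,0,0,0,0,0.2,0.8,-0.78,0,0,0,0,0.2,0.8,-0.78,0,0,0,0,0.2,0.8,-0.78,0,0,0,0,0.2], "grip_force": 40}}

```text
clock: 1.15
position: [0.4305, -0.2975, 0.4045]
orientation: [[0.98, 0.2, 0.0], [0.2, -0.98, 0.0], [0.0, -0.0, -1.0]]
ft_force: [0.7, -1.0, 0.3]
width: 0.597
finger_force: 0.0
```

{"name": "jog_arm", "arguments": {"deltas": [0.76,-0.74,0.2,0,0,0,0.2,0.76,-0.74,0.2,0,0,0,0.2,0.76,-0.74,0.2,0,0,0,0.2,0.76,-0.74,0.2,0,0,0,0.2,0.76,-0.74,0.2,0,0,0,0.2,0.76,-0.74,0.2,0,0,0,0.2,0,0,0,0,0,0,0.2,0,0,0,0,0,0,0.2]}}

```text
clock: 2.15
position: [0.6086, -0.036, 0.3442]
orientation: [[0.98, 0.201, -0.001], [0.201, -0.98, -0.0], [-0.001, 0.0, -1.0]]
ft_force: [0.2, -0.6, 1.4]
width: 0.598
finger_force: 0.0
```

```bash
cat >> h.py <<'E'
c0=np.array([.5635,.2004,0]);ex=np.array([np.cos(np.radians(101.494)),np.sin(np.radians(101.494)),0]);ey=np.array([-ex[1],ex[0],0])
loc=lambda p:np.array([(p-c0)@ex,(p-c0)@ey,p[2]])
def st():
    from workcell import arm
    s=arm.observe();R=s["orientation"]
    print(s["clock"],"tcp loc mm",(1000*loc(np.array(s["position"]))).round(1),"y-yaw",np.degrees(np.arctan2(R[1,1],R[0,1])).round(2),"z",np.round(R[:,2],4),"F",np.round(s["ft_force"],1),"w",s["width"],s["finger_force"])
E
python3 - <<'E'
from h import *
from workcell import arm
import cv2
st();c=arm.camera("wrist");pickle.dump(c,open("w1.pkl","wb"))
cv2.imwrite("pics/w1.png",cv2.resize(c["img"],(800,600),interpolation=cv2.INTER_CUBIC))
E
```

```text
2.15 tcp loc mm [-240.6    2.9  344.2] y-yaw -78.41 z [-1.4e-03 -4.0e-04 -1.0e+00] F [ 0.2 -0.6  1.4] w 0.5980707906348778 0.0
```

View pics/w1.png

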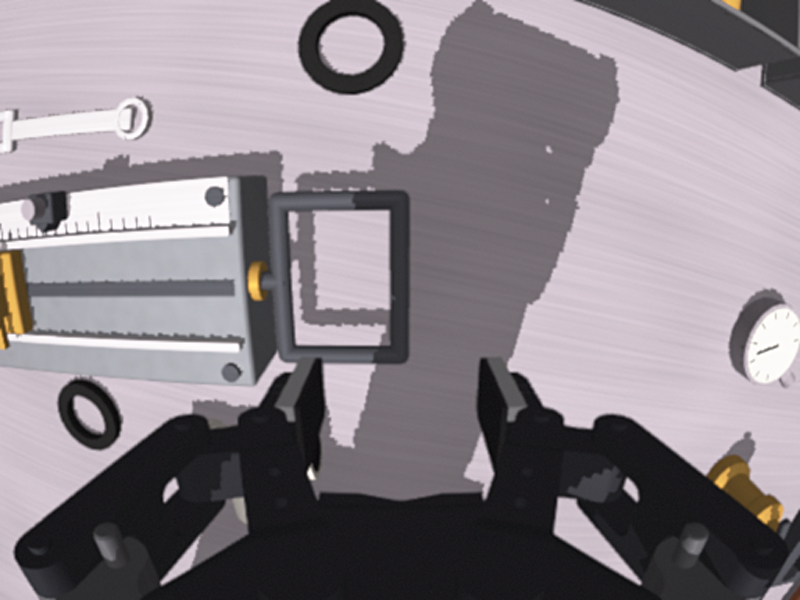

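Wrist view: the bow's outer bar runs from (400,195) to (400,358) between the open pads. The clamp is at (45,210) and the rider is at the left edge (15,290). I'll check the bow's position with this second place.

```bash
python3 - <<'E'
from h import *
w=pickle.load(open("w1.pkl","rb"));d=pickle.load(open("d.pkl","rb"))
W=lambda p:ray(w,((p[0]+.5)*.64-.5,(p[1]+.5)*.64-.5),True)
S=lambda p:ray(d["scene"],(222+(p[0]+.5)/4-.5,160+(p[1]+.5)/4-.5))
D=lambda p:ray(d["side"],(155+(p[0]+.5)/3.3-.5,165+(p[1]+.5)/3.3-.5))
for n,p,a,b in[("out-y",(399,199),(27,162),(317,36)),("out+y",(399,353),(42,64),(405,44))]:
    x,e=tri(W(p),S(a),D(b));print(n,(1000*loc(x)).round(1),round(e*1000,1),(1000*loc(onz(W(p),.042))).round(1))
for p in[(215,196),(232,372)]:print("screw",(1000*loc(onz(W(p),.06))).round(1))
print("nose?",(1000*loc(onz(W((50,230)),.078))).round(1))
E
```

```text
out-y [-238.   -48.    38.9] 0.7 [-238.6  -48.6   42. ]
out+y [-239.6   46.3   43.3] 0.9 [-238.7   46.9   42. ]
screw [-133.5  -54.2   60. ]
screw [-134.2   54.3   60. ]
nose? [-18.9 -43.   78. ]
```

{"name": "jog_arm", "arguments": {"deltas": [0.08,0,0.5,0,0,0,0.2,0,0,0.5,0,0,0,0.2,0,0,0.5,0,0,0,0.2,0,0,0.5,0,0,0,0.2,0,0,0.4,0,0,0,0.2,0,0,0.3,0,0,0,0.2,0,0,0.2,0,0,0,0.2,0,-0.02,0.04,0,0,0,0.2]}}

```text
clock: 3.2
position: [0.6125, -0.0344, 0.1972]
orientation: [[0.98, 0.2, -0.001], [0.2, -0.98, 0.0], [-0.001, -0.0, -1.0]]
ft_force: [-0.1, -0.5, 0.1]
width: 0.599
finger_force: 0.0
```

{"name": "jog_arm", "arguments": {"deltas": [0,0,0,0,0,0,-0.4,0,0,0,0,0,0,-0.6,0,0,0,0,0,0,-0.8,0,0,0,0,0,0,-1,0,0,0,0,0,0,-1,0,0,0,0,0,0,-1,0,0,0,0,0,0,-1,0,0,0,0,0,0,-1]}}

```text
clock: 4.2
position: [0.6131, -0.0342, 0.1985]
orientation: [[0.98, 0.2, 0.001], [0.2, -0.98, 0.0], [0.001, 0.0, -1.0]]
ft_force: [-0.5, 1.1, 5.7]
width: 0.121
finger_force: 39.2
```

```bash
python3 - <<'E'
from h import *
from workcell import arm
import cv2
st();c=arm.camera("wrist");pickle.dump(c,open("w2.pkl","wb"))
cv2.imwrite("pics/w2.png",cv2.resize(c["img"],(800,600),interpolation=cv2.INTER_CUBIC))
E
```

```text
4.2 tcp loc mm [-239.8   -1.8  198.5] y-yaw -78.47 z [ 1.3e-03  1.0e-04 -1.0e+00] F [-0.5  1.1  5.7] w 0.12078169485333894 39.24699425697327
```

View pics/w2.png

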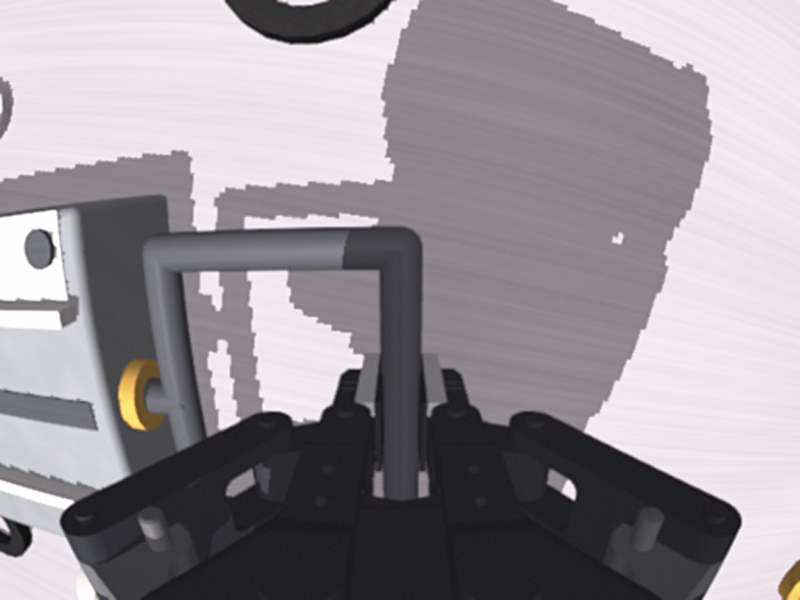

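The bow's bar is held square between the pads at (400,430) px. Now I'll draw it slowly to short of the index, then measure.

{"name": "jog_arm", "arguments": {"deltas": [0,0.06,0,0,0,0,-1,0,0.1,0,0,0,0,-1,0,0.12,0,0,0,0,-1,0,0.12,0,0,0,0,-1,0,0.12,0,0,0,0,-1,0,0.12,0,0,0,0,-1,0,0.08,0,0,0,0,-1,0,0.08,0,0,0,0,-1], "grip_force": 50}}

```text
clock: 5.25
position: [0.6208, -0.072, 0.1985]
orientation: [[0.98, 0.199, 0.0], [0.199, -0.98, 0.003], [0.001, -0.003, -1.0]]
ft_force: [-0.9, 7.5, 7.6]
width: 0.119
finger_force: 48.8
```

{"name": "jog_arm", "arguments": {"deltas": [0,0.1,0,0,0,0,-1,0,0.1,0,0,0,0,-1,0,0.1,0,0,0,0,-1,0,0.1,0,0,0,0,-1,0,0.1,0,0,0,0,-1,0,0.08,0,0,0,0,-1,0,0.04,0,0,0,0,-1,0,0,0,0,0,0,-1]}}

```text
clock: 6.25
position: [0.627, -0.1019, 0.1985]
orientation: [[0.98, 0.199, -0.0], [0.199, -0.98, 0.004], [0.0, -0.004, -1.0]]
ft_force: [-0.9, 8.1, 7.2]
width: 0.122
finger_force: 48.9
```

```bash
python3 - <<'E'
from h import *
from workcell import arm
import cv2
st();out=[]
e={}
for n in("scene","side"):
    c=e[n]=arm.camera(n);K=c["mtx"];M=np.linalg.inv(c["extrinsics"])
    p=M[:3,:3]@(c0+ex*0+ey*-.02+[0,0,.075])+M[:3,3];u=(K@p)[:2]/p[2];u=u.round().astype(int);print(n,u)
    a=c["img"][u[1]-26:u[1]+26,u[0]-26:u[0]+26]
    out.append(cv2.resize(a,(400,400),interpolation=cv2.INTER_CUBIC));e[n+"o"]=u-26
pickle.dump(e,open("e.pkl","wb"));cv2.imwrite("pics/f.png",np.hstack(out))
E
```

```text
6.25 tcp loc mm [-308.9   -2.   198.5] y-yaw -78.53 z [-4.0e-04  4.1e-03 -1.0e+00] F [-0.9  8.1  7.2] w 0.12161364551609073 48.86284589767456
scene [307 194]
side [244 226]
```

View pics/f.png

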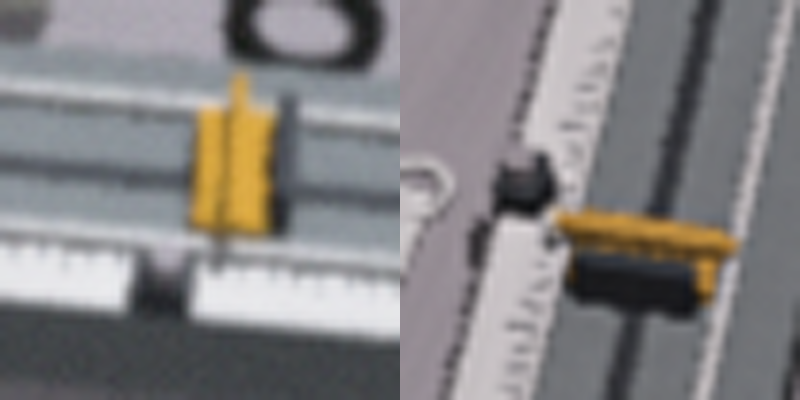

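Left half (scene): pointer bar at (232,160) with the plate behind it at (285,160), clamp at (162,275). Right half (side): bar at (640,232), clamp block (525,185), nose towards (560,200). The rider still has to travel; I'll enlarge the clamp in three views to place the nose.

```bash
python3 - <<'E'
from h import *
import cv2
e=pickle.load(open("e.pkl","rb"));w=pickle.load(open("w1.pkl","rb"))
o=e["sceneo"];a=e["scene"]["img"][o[1]+26:o[1]+44,o[0]+10:o[0]+32]
o=e["sideo"];b=e["side"]["img"][o[1]+15:o[1]+37,o[0]+8:o[0]+30]
c=w["img"][115:160,8:53]
f=lambda i,n:cv2.resize(i,None,fx=n,fy=n,interpolation=cv2.INTER_CUBIC)
I=np.full((300,796,3),255,np.uint8)
for x,i in((0,f(a,12)),(266,f(b,12)),(532,f(c,5.8))):
    I[:i.shape[0],x:x+i.shape[1]]=i[:300,:]
cv2.imwrite("pics/g.png",I);print(e["sceneo"],e["sideo"])
E
```

```text
[281 168] [218 200]
```

View pics/g.png

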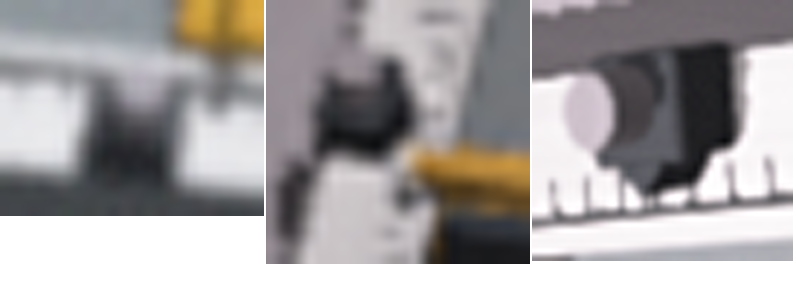

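```bash
python3 - <<'E'
from h import *
e=pickle.load(open("e.pkl","rb"));w=pickle.load(open("w1.pkl","rb"))
P=lambda n,p,off,s,z,f=False:print(n,(1000*loc(onz(ray(*( (w if n[0]=='w' else e[n.split()[0]]),)+((off[0]+(p[0]+.5)/s-.5,off[1]+(p[1]+.5)/s-.5),f)),z))).round(1))
so=e["sceneo"];do=e["sideo"]
for p in[(640,190),(648,192)]:P("w nose",(p[0]-532,p[1]),(8,115),5.8,.078,True)
P("w top -x edge",(682-532,110),(8,115),5.8,.078,True)
P("w knob top",(588-532,112),(8,115),5.8,.090,True)
for z in(.06,.07,.078):
  for x in(88,133,178):P("scene clamp %d %.3f"%(x,z),(x,130),(so[0]+10,so[1]+26),12,z)
P("scene knob",(140,90),(so[0]+10,so[1]+26),12,.09)
for p in[(410,100),(410,125)]:P("side nose",(p[0]-266,p[1]),(do[0]+8,do[1]+15),12,.078)
k=400/52
P("scene bar +y end",(240,78),so,k,.086);P("scene bar",(230,150),so,k,.086)
for p in[(562,217),(648,228),(735,240)]:P("side bar top",(p[0]-400,p[1]),do,k,.086)
w_=w;print(w_["mtx"][0])
E
```

```text
w nose [-10.5 -43.2  78. ]
w nose [-12.5 -42.7  78. ]
w top -x edge [-23.1 -56.   78. ]
w knob top [-10.7 -58.1  90. ]
scene clamp 88 0.060 [-23.4 -52.6  60. ]
scene clamp 133 0.060 [-12.3 -51.2  60. ]
scene clamp 178 0.060 [ -1.1 -49.9  60. ]
scene clamp 88 0.070 [-23.7 -59.5  70. ]
scene clamp 133 0.070 [-12.6 -58.2  70. ]
scene clamp 178 0.070 [ -1.6 -56.9  70. ]
scene clamp 88 0.078 [-24.  -65.1  78. ]
scene clamp 133 0.078 [-13.  -63.8  78. ]
scene clamp 178 0.078 [ -2.  -62.4  78. ]
scene knob [-12.4 -60.   90. ]
side nose [ -7.6 -43.1  78. ]
side nose [  0.1 -41.5  78. ]
scene bar +y end [11.7 33.8 86. ]
scene bar [ 9.4 -2.7 86. ]
side bar top [ 15.1 -34.4  86. ]
side bar top [14.1  0.7 86. ]
side bar top [13.5 36.1 86. ]
[297.31863964   0.         256.16026301]
```

The nose is at tester x ≈ -12 mm in three views and the pointer at about +12.5, so about 24 mm remains. I'll draw 20 mm first and re-measure.

{"name": "jog_arm", "arguments": {"deltas": [0,0.06,0,0,0,0,-1,0,0.07,0,0,0,0,-1,0,0.07,0,0,0,0,-1,0,0.07,0,0,0,0,-1,0,0.06,0,0,0,0,-1,0,0.04,0,0,0,0,-1,0,0.03,0,0,0,0,-1,0,0,0,0,0,0,-1]}}

```text
clock: 7.35
position: [0.6309, -0.121, 0.1985]
orientation: [[0.98, 0.199, -0.001], [0.199, -0.98, 0.005], [0.0, -0.005, -1.0]]
ft_force: [-1.2, 9.2, 7.4]
width: 0.119
finger_force: 48.9
```

```bash
python3 - <<'E'
from h import *
from workcell import arm
import cv2
st()
old=pickle.load(open("e.pkl","rb"));out=[];e={}
def cen(c):
    m=cv2.inRange(cv2.cvtColor(c["img"],cv2.COLOR_BGR2HSV),(12,130,60),(32,255,255))
    k,l,s,ce=cv2.connectedComponentsWithStats(m)
    L=[(s[i,4],1000*loc(onz(ray(c,ce[i]),.077))) for i in range(1,k) if s[i,4]>60]
    return [(a,p.round(1)) for a,p in L if abs(p[1])<25 and abs(p[0])<100]
for n in("scene","side"):
    c=e[n]=arm.camera(n);print(n,cen(old[n]),cen(c))
    o=old[n+"o"];a=c["img"][o[1]:o[1]+52,o[0]:o[0]+52] if n=="side" else c["img"][o[1]:o[1]+52,o[0]:o[0]+52]
    out.append(cv2.resize(a,(400,400),interpolation=cv2.INTER_CUBIC))
pickle.dump(e,open("e2.pkl","wb"));cv2.imwrite("pics/k.png",np.hstack(out))
E
```

```text
7.35 tcp loc mm [-328.4   -2.   198.5] y-yaw -78.54 z [-0.001   0.0051 -1.    ] F [-1.2  9.2  7.4] w 0.11916087205135215 48.93540322780609
scene [(np.int32(150), array([11.5, -5.9, 77. ]))] [(np.int32(148), array([-7.2, -6. , 77. ]))]
side [(np.int32(102), array([13.7,  2.4, 77. ]))] [(np.int32(98), array([-5.5,  2. , 77. ]))]
```

View pics/k.png

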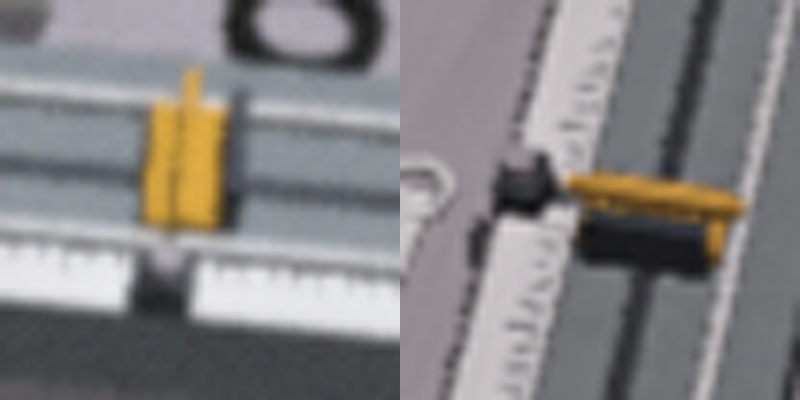

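The rider is at about -7 mm and the nose at -12.5, so about 5.4 mm is left. In the picture the bar (175,170) is still just right of the clamp (163,270).

{"name": "jog_arm", "arguments": {"deltas": [0,0.03,0,0,0,0,-1,0,0.03,0,0,0,0,-1,0,0.03,0,0,0,0,-1,0,0.02,0,0,0,0,-1,0,0,0,0,0,0,-1,0,0,0,0,0,0,-1,0,0,0,0,0,0,-1,0,0,0,0,0,0,-1]}}

```text
clock: 8.45
position: [0.632, -0.1262, 0.1985]
orientation: [[0.98, 0.199, -0.001], [0.199, -0.98, 0.005], [0.0, -0.005, -1.0]]
ft_force: [-1.7, 10.1, 9.3]
width: 0.122
finger_force: 49.0
```

```bash
python3 - <<'E'
from h import *
from workcell import arm
import cv2
st()
def cen(c):
    m=cv2.inRange(cv2.cvtColor(c["img"],cv2.COLOR_BGR2HSV),(12,130,60),(32,255,255))
    k,l,s,ce=cv2.connectedComponentsWithStats(m)
    L=[(s[i,4],1000*loc(onz(ray(c,ce[i]),.077))) for i in range(1,k) if s[i,4]>60]
    return [(a,p.round(1)) for a,p in L if abs(p[1])<25 and abs(p[0])<100]
e=pickle.load(open("e.pkl","rb"));out=[]
for n,dx,dy in(("scene",6,8),("side",8,14)):
    c=arm.camera(n);print(n,cen(c));o=e[n+"o"]
    out.append(cv2.resize(c["img"][o[1]+dy:o[1]+dy+32,o[0]+dx:o[0]+dx+32],(400,400),interpolation=cv2.INTER_CUBIC))
cv2.imwrite("pics/m.png",np.hstack(out))
E
```

```text
8.45 tcp loc mm [-333.7   -2.   198.5] y-yaw -78.54 z [-0.0011  0.0053 -1.    ] F [-1.7 10.1  9.3] w 0.12216242309811284 48.96214842796326
scene [(np.int32(148), array([-12.7,  -5.2,  77. ]))]
side [(np.int32(98), array([-10.6,   2.7,  77. ]))]
```

View pics/m.png

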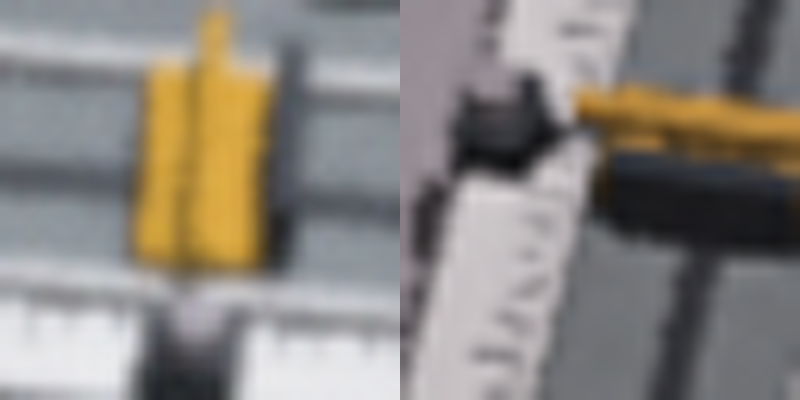

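```bash
python3 - <<'E'
from h import *
e=pickle.load(open("e.pkl","rb"))
def P(t,n,p,z):
    o=e[n+"o"]+np.array((6,8) if n=="scene" else (8,14));x=p[0]-(400 if n=="side" else 0)
    print(t,(1000*loc(onz(ray(e[n],(o[0]+(x+.5)/12.5-.5,o[1]+(p[1]+.5)/12.5-.5)),z))).round(1))
P("bar +y end","scene",(216,20),.086)
P("foot -x -y top","scene",(135,262),.074);P("foot +x -y top","scene",(265,265),.074)
P("foot -x +y top","scene",(148,68),.074);P("foot +x +y top","scene",(272,72),.074)
P("knob","scene",(197,318),.09)
P("clamp L","scene",(140,350),.07);P("clamp R","scene",(240,350),.07)
P("nose tip","side",(585,130),.078);P("bar -y end","side",(582,103),.086);P("bar far","side",(796,125),.086)
E
```

```text
bar +y end [-12.6  33.1  86. ]
foot -x -y top [-27.3 -33.8  74. ]
foot +x -y top [  3.8 -30.9  74. ]
foot -x +y top [-28.   25.6  74. ]
foot +x +y top [ 2.5 28.  74. ]
knob [-12.2 -59.8  90. ]
clamp L [-24.3 -56.6  70. ]
clamp R [ -0.7 -53.7  70. ]
nose tip [ -5.2 -33.6  78. ]
bar -y end [ -7.7 -34.6  86. ]
bar far [-10.7  19.3  86. ]
```

Pointer bar at -12.3 mm and clamp at -12.4 mm in the scene view, and the draw distance agrees at about -12.4. In the picture the bar (212,100) lines up with the clamp axis (193,350) along the tester's y. Now I'll ease the bow back, still gripped.

{"name": "jog_arm", "arguments": {"deltas": [0,-0.04,0,0,0,0,-1,0,-0.08,0,0,0,0,-1,0,-0.12,0,0,0,0,-1,0,-0.12,0,0,0,0,-1,0,-0.12,0,0,0,0,-1,0,-0.12,0,0,0,0,-1,0,-0.12,0,0,0,0,-1,0,-0.12,0,0,0,0,-1]}}

```text
clock: 9.55
position: [0.6237, -0.0857, 0.1985]
orientation: [[0.98, 0.199, -0.0], [0.199, -0.98, 0.004], [0.001, -0.003, -1.0]]
ft_force: [-1.5, 7.3, 7.3]
width: 0.118
finger_force: 48.8
```

{"name": "jog_arm", "arguments": {"deltas": [0,-0.12,0,0,0,0,-1,0,-0.12,0,0,0,0,-1,0,-0.12,0,0,0,0,-1,0,-0.12,0,0,0,0,-1,0,-0.12,0,0,0,0,-1,0,-0.1,0,0,0,0,-1,0,-0.08,0,0,0,0,-1,0,-0.06,0,0,0,0,-1]}}

```text
clock: 10.55
position: [0.6154, -0.0453, 0.1985]
orientation: [[0.98, 0.2, 0.001], [0.2, -0.98, 0.002], [0.001, -0.002, -1.0]]
ft_force: [-0.6, 4.6, 6.6]
width: 0.122
finger_force: 48.8
```

```bash
python3 -c "
from h import *
st()"
```

```text
10.55 tcp loc mm [-251.1   -1.9  198.5] y-yaw -78.49 z [ 6.e-04  2.e-03 -1.e+00] F [-0.6  4.6  6.6] w 0.1219074184286878 48.7952184677124
```

11.3 mm to go. I'll continue slowly until the force reverses at the home stop.

{"name": "jog_arm", "arguments": {"deltas": [0,-0.05,0,0,0,0,-1,0,-0.05,0,0,0,0,-1,0,-0.05,0,0,0,0,-1,0,-0.04,0,0,0,0,-1,0,-0.03,0,0,0,0,-1,0,-0.02,0,0,0,0,-1,0,-0.01,0,0,0,0,-1,0,0,0,0,0,0,-1]}}

```text
clock: 11.55
position: [0.6131, -0.0342, 0.1985]
orientation: [[0.98, 0.2, 0.001], [0.2, -0.98, -0.0], [0.001, 0.0, -1.0]]
ft_force: [-0.9, -0.3, 5.0]
width: 0.119
finger_force: 48.8
```

```bash
python3 -c "
from h import *
st()"
```

```text
11.55 tcp loc mm [-239.8   -1.8  198.5] y-yaw -78.46 z [ 0.0013 -0.     -1.    ] F [-0.9 -0.3  5. ] w 0.11930863035587377 48.7915974855423
```

{"name": "jog_arm", "arguments": {"deltas": [0,-0.02,0,0,0,0,-1,0,0,0,0,0,0,-1,0,0,0,0,0,0,-0.6,0,0,0,0,0,0,-0.4,0,0,0,0,0,0,-0.2,0,0,0,0,0,0,0,0,0,0,0,0,0,0.2,0,0,0,0,0,0,0.2]}}

```text
clock: 12.55
position: [0.6124, -0.0333, 0.1976]
orientation: [[0.98, 0.2, -0.0], [0.2, -0.98, 0.0], [-0.0, -0.0, -1.0]]
ft_force: [-0.8, 0.3, -0.3]
width: 0.599
finger_force: 0.0
```

{"name": "jog_arm", "arguments": {"deltas": [0,0,-0.2,0,0,0,0.2,0,0,-0.4,0,0,0,0.2,0,0,-0.5,0,0,0,0.2,0,0,-0.6,0,0,0,0.2,0,0,-0.6,0,0,0,0.2,0,0,-0.4,0,0,0,0.2,0,0,0,0,0,0,0.2,0,0,0,0,0,0,0.2]}}

```text
clock: 13.55
position: [0.6119, -0.0332, 0.3319]
orientation: [[0.98, 0.2, -0.002], [0.2, -0.98, 0.0], [-0.001, -0.0, -1.0]]
ft_force: [-0.1, 0.3, -1.0]
width: 0.6
finger_force: 0.0
```

```bash
python3 - <<'E'
from h import *
from workcell import arm
import cv2
st();d=pickle.load(open("d.pkl","rb"))
def cen(c):
    m=cv2.inRange(cv2.cvtColor(c["img"],cv2.COLOR_BGR2HSV),(12,130,60),(32,255,255))
    k,l,s,ce=cv2.connectedComponentsWithStats(m)
    L=[(s[i,4],1000*loc(onz(ray(c,ce[i]),.077))) for i in range(1,k) if s[i,4]>60]
    return [(a,p.round(1)) for a,p in L if abs(p[1])<25 and abs(p[0])<100]
for n in("scene","side"):
    c=arm.camera(n);print(n,cen(c))
    # plate: dark pixels on top, along y in +-20 mm, z=.085
    for t,cc in(("start",d[n]),("now",c)):
        M=np.linalg.inv(cc["extrinsics"]);g=cv2.cvtColor(cc["img"],cv2.COLOR_BGR2GRAY).astype(np.float32);pr=[]
        for x in np.arange(.07,.13,.001):
            v=[]
            for y in(-.018,-.012,.012,.018):
                p=M[:3,:3]@(c0+ex*x+ey*y+[0,0,.08])+M[:3,3];u=cc["mtx"]@p
                v.append(cv2.getRectSubPix(g,(1,1),(float(u[0]/u[2]),float(u[1]/u[2])))[0,0])
            pr.append(np.mean(v))
        pr=np.array(pr);wt=np.clip(90-pr,0,None);print(t,"dark centroid",(np.arange(70,130)*wt).sum()/wt.sum())
E
```

```text
13.55 tcp loc mm [-238.6   -0.8  331.9] y-yaw -78.46 z [-1.5e-03  2.0e-04 -1.0e+00] F [-0.1  0.3 -1. ] w 0.6004689186452093 0.0
scene [(np.int32(146), array([-13.1,  -5.5,  77. ]))]
start dark centroid 96.89475565082545
now dark centroid 96.65564470602645
side [(np.int32(176), array([-3.8,  0.4, 77. ]))]
start dark centroid 104.599590635762
now dark centroid 105.70294298210192
```

The slide is home: the pusher plate is back at its starting place. The pointer is still at the index, and the gripper is clear.

```bash
python3 -c "
from workcell import arm
print(arm.hand_in())"
```

```text
the job is handed in; nothing more can be done
None
```

The job is handed in: the pointer stands at the index nose within about 1 mm by camera measurement, and the slide was eased fully home and released. The arm touched nothing but the bow, and it took about 14 s. The hand-in gave no verdict.

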